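# Dose one grinding ball from the pocket wheel

## Robot

A 6-joint arm with a two-finger parallel gripper is mounted at the origin on the work surface. World frame = base frame: x ahead of the robot, y to its left, z up, the work surface at z = 0. Lengths are in m, angles in rad, forces in N, time in s.
With the tool pointing down it reaches from about 0.3 to 0.775 m from the base axis. Payload 14.6 kg.
Tool frame: the origin (TCP) lies at the very end of the fingers, on their centre line; the grasp point (between the pads) lies 19 mm behind it; z points along the fingers, x is the direction in which the jaws open and shut, and the axes are right-handed (so a half turn about z gives the same grasp; the last joint's range is limited). The gripper opens to 94 mm and grips with 3 to 60 N. Pads are 16 mm wide; open, the fingers measure 119 mm over their backs; the gripper's body (75 mm by 177 mm) begins 78 mm behind the grasp point.
Start: joints at [1.044, 0.3, 1.521, -0, 1.321, -0.067], TCP at [0.244, 0.493, 0.205] pointing down, gripper open.
Joint ranges: [-3.03, 3.03], [-0.79, 2.21], [0.23, 2.52], [-1.04, 4.18], [0, 3.07], [-2.55, 2.55]. Speed limits (rad/s): [2.22, 2.22, 2.57, 3.14, 3.14, 3.14].

## Interface

Orientations are given as [roll, pitch, yaw] about the fixed x, y, z axes, in that order (R = Rz(yaw) Ry(pitch) Rx(roll)).
In Python, from station import ctrl gives the robot as it stands.
- The arm moves only by the shell command python3 -m inch 'ROWS' [FORCE]. ROWS is JSON, one flat list of numbers, 7 for each row, row after row: the shift along the tool's x, y, z in cm, then the turn, a rotation vector about the tool's x, y, z in rad, then the opening, from 0 (shut) to 1 (fully open). In form: [tx, ty, tz, wx, wy, wz, claw, tx, ty, tz, wx, wy, wz, claw, ...]. A call has 1 to 20 rows; each row shifts and turns the commanded pose from where the row before left it, along the tool's axes as they then stand; what a row does not reach is not made up. A row lasts 1/8 s, in which the tool goes at most 62.5 mm and 10.7 degrees, less where a joint would pass 70% of its speed; a pose out of reach is approached as far as the arm can. A call is refused whole if a number of a shift passes 6.25 or a number of a turn 0.188, either way. A call with a gripper value outside its range is refused whole. The fingers move at their own pace and stop on an object; FORCE is the grip in N (left out, the last holds). Time passes only in rows, so rows that do not move let the fingers close. It gives the time, the measured TCP pose, the force and the opening at its end, in the units of the state.
- ctrl.get_obs(): the state, without advancing time (a new reading comes with each control period).
- ctrl.camera(name): name is "side" or "top"; returns (picture, depth): 384x512x3 uint8, red, green, blue; 384x512 float32, m along the optical axis (not along the pixel's ray), 0 where there is no reading.
- ctrl.camera_params(name): a dict with "vertical_fov" (degrees; the focal length in pixels is half the picture's height over the tangent of half this angle, whatever the lens; pixels are square), "cx", "cy" (the principal point, pixels), "camera_from_world" (4x4, takes a point from world to camera coordinates). Camera axes: x right, y down, z forward; pixel columns grow to the right and rows downward; lengths in m; the calibration is good to about 2 mm. A picture is of the moment at which its call begins. camera_params takes no time and is no camera call.
- ctrl.hand_in(): hands the job in, once; it reports no verdict.
Trained networks look in the newest picture that a camera, given by its name, has taken for a name from the list of things; names that differ only in an ending like _2 or _b are one class to them, and where a whole thing is asked for, a point or a joint stands for the part that bears it (a point fixed in the world has none). Each returns a list of dicts, best first, with "score" (0 to 1); they miss things now and then, are a little off and sometimes report something else, mostly with a low value. They report only what shows in the picture. A call takes as long as a camera call.
- ctrl.spot_in(camera, label): "bbox" ([centre column, centre row, width, height] in pixels, round what is visible of it).
- ctrl.place_of(camera, label): "centre" ([column, row] in pixels: a listed point, or the origin of a listed thing).
The state is a dict: "time_s": time; "qpos": joint angles; "joint_vel": joint speeds; "tau": joint torques, N m; "ee_pos": TCP position; "eef_rot": TCP orientation; "force": force on the tool from outside, world axes, zero at the start; "moment": the same for the moment, N m; "grip_width": finger opening in m.
Only numpy, scipy, OpenCV 4.12 (cv2) and the standard library are available. Lean on these libraries where they do the work, as an engineer would, in place of code of your own. Each camera call takes 0.05 s, during which the arm holds its last target. There are 200 camera calls.

## Task

The pocket wheel of the dispenser holds one steel grinding ball and, in another pocket, a smaller steel roller. Turn the wheel by its black knob until the ball's pocket sits over the closed drop flap at the lowest point of the wheel; then swing the upright flap lever sideways to tip the ball down the chute into the steel jar, and let the lever spring back. The roller must stay in the wheel; do not touch ball or roller with the gripper, and leave the bottle, beaker and vial rack where they stand.

Things in the scene. Friction and masses are not known exactly. Their poses are not given: they have to be found in the camera images.
- dispenser: Fixed bench dispenser, frame level: origin on the table under the wheel's centre, x away from the robot, y left, z up. Its face plate slopes 30 degrees down to the robot; the plate's upper face is 175 mm above the origin. Below, 'upslope' is (cos 30, 0, sin 30) and 'out' (square to the plate) is (-sin 30, 0, cos 30) in this frame.
- wheel (a joint): Turn of the white wheel on the plate, rad, 0 at the start, positive anticlockwise seen from above, no end stops; 0.06 N m of friction holds it where it is left. 150 mm across, 20 mm thick, axis along 'out'. Six pockets 23 mm square, open below, every 60 degrees, centres 53 mm from the axis; at the start one is over the flap, the ball's 120 degrees to one side, the roller's 120 to the other.
- knob (a point): Point on the wheel's axis, 45 mm out from the plate, in the round black knob that turns the wheel: 36 mm in diameter, from 20 to 58 mm out from the plate. It can be gripped in any direction across; the ball's way to the flap is a third of a turn, more than most grippers turn in one grasp.
- ball: Steel ball, 18 mm in diameter, 24 g, loose in its pocket on the face plate, its top 2 mm below the wheel's, with about 2.5 mm of play each way. In the left or the right loaded pocket.
- ball_center (a point): Centre of the ball.
- roller: Steel roller, 12 mm in diameter, 11 mm high, standing loose in the other loaded pocket; it must stay in the wheel. Origin under its centre.
- drop (a point): Where the ball's centre should come, over the drop flap: 53 mm downslope of the wheel's axis, 9 mm out from the plate. The opening under it, 32 mm square, is closed by the flap, flush with the plate; the ball falls through when the flap is tipped if its centre is within about 6 mm of this point.
- flap (a joint): Tip of the flap and its lever, rad: 0 closed, 1.15 fully open (stop); tip it to 1.0 or more to let the ball out. A spring (0.05 N m shut, 0.17 N m open) shuts it when the lever is let go.
- lever (a point): Top of the upright lever in front of the wheel, 110 mm downslope of its axis, pointing 'out' when the flap is shut: steel strip 8 mm thick in y, 14 mm wide, with a black cap 14 mm in y, 18 mm along the slope, 12 mm high on top. It turns about a line along the slope, 62 mm below this point. Pushing its left (+y) side towards -y tips the flap; the top goes 57 mm over to the stop.
- jar (a point): Centre of the inner floor of the steel jar at the low end of the chute, fixed on the dispenser's foot: 80 mm across, 3 mm wall, rim 42 mm above the table; this point is 16 mm above the table.
- reagent: Bystander: amber bottle, 60 mm across, 120 mm high, origin under its centre.
- beaker: Bystander: glass beaker, 68 mm across, 80 mm high, origin under its centre.
- vialrack: Bystander: white rack of vials, 70 by 130 mm, 41 mm high, origin under its centre.

How it is judged:
On the way, in this order (a step that is already met when the one before it is completed fails the run):
1. the ball lies in its pocket over the closed flap, within 9 mm of the drop point (distance between ball_center and drop below 0.009 m and value of joint flap below 0.15 rad), for 0.2 s.
2. the flap is tipped open (value of joint flap above 0.4 rad), for 0.05 s.
At the end, for the whole second after the job is handed in: The ball lies at rest inside the steel jar (centre within 36 mm of the jar's axis and below its rim), the flap has sprung shut (under 0.1 rad), the roller is still in the wheel (above 120 mm), and bottle, beaker and rack stand within 30 mm of where they were (horizontal distance between ball_center and jar below 0.036 m and height (world z) of ball_center below 0.042 m and linear speed of ball below 0.05 m/s and value of joint flap below 0.1 rad and height (world z) of roller above 0.12 m); the robot touches nothing.
It fails at once if the gripper touches the ball or the roller (contact force between the fingers and ball above 0.5 N or contact force between the fingers and roller above 0.5 N).
It fails at once if a bystander is moved more than 30 mm or tipped (distance of any of reagent, beaker, vialrack from where it was at the start of the episode above 0.03 m or angle between any of reagent, beaker's own z axis and vertical above 0.5 rad).
It fails at once if the roller leaves the wheel (height (world z) of roller below 0.12 m).
It also fails if it takes over 72 s, if anything falls off the work surface, if the arm or the gripper's body presses on something with over 40 N, if the wrist force passes 120 N, or if a joint passes its speed limit or range.

## Working session

There is one attempt and no reset: what is moved stays moved. The work goes in short steps, Python scripts to look and compute and a shell command to move; the robot and the scene stay as the last step left them, time stands still between calls to the robot, and variables do not carry over. Pictures are saved under pics/ and viewed, about 8 in all and at most 12, crops included, and the job is handed in when it is done.

```bash
ls; mkdir -p pics; cat > h.py <<'E'
import numpy as np, cv2, json
from station import ctrl
from scipy.spatial.transform import Rotation as R
def P(cam):
    p=ctrl.camera_params(cam); f=192/np.tan(np.radians(p["vertical_fov"])/2)
    return f,p["cx"],p["cy"],np.array(p["camera_from_world"])
def world(cam,u,v,d):
    f,cx,cy,T=P(cam); c=np.array([(u-cx)*d/f,(v-cy)*d/f,d,1]); return (np.linalg.inv(T)@c)[:3]
def pix(cam,X):
    f,cx,cy,T=P(cam); c=T@np.append(X,1); return np.array([cx+f*c[0]/c[2],cy+f*c[1]/c[2],c[2]])
def snap(cam,name):
    im,d=ctrl.camera(cam); cv2.imwrite(f"pics/{name}.png",im[:,:,::-1]); return im,d
E
python3 - <<'E'
from h import *
np.set_printoptions(precision=4,suppress=True)
ims=[]
for c in("top","side"):
    im,d=snap(c,c+"0"); np.save(c+"_d.npy",d); print(c,P(c)[0:3]); print(P(c)[3])
    for l in("knob","ball_center","drop","lever","jar","roller","dispenser","reagent","beaker","vialrack"):
        r=ctrl.place_of(c,l)[:2]
        for q in r:
            u,v=q["centre"]; dd=d[int(v),int(u)] if 0<=v<384 and 0<=u<512 else 0
            print(c,l,round(q["score"],2),np.round([u,v],1),world(c,u,v,dd))
    ims.append(im)
print(ctrl.get_obs())
E
```

```text
pics
top (np.float64(370.25405487598965), 251.76240695482255, 184.80879265886054)
[[ 0.0122 -0.9998  0.0182 -0.0148]
 [-0.9906 -0.0146 -0.1359  0.597 ]
 [ 0.1362 -0.0163 -0.9906  0.9357]
 [ 0.      0.      0.      1.    ]]
top knob 0.86 [213.6 158.7] [0.6261 0.0785 0.2314]
top drop 0.79 [221.4 176.9] [0.6005 0.0667 0.1462]
top lever 0.58 [217.8 208.2] [0.5248 0.0715 0.1708]
top jar 0.8 [232.2 231. ] [0.4759 0.0431 0.0218]
top roller 0.6 [194.7 149. ] [0.655  0.1245 0.1957]
top roller 0.41 [222.5 174. ] [0.6067 0.064  0.1505]
top dispenser 0.91 [221.  172.8] [0.6054 0.0659 0.1744]
top reagent 0.95 [129.1 214.8] [0.5124 0.3004 0.073 ]
top beaker 0.58 [357.8 221.5] [ 0.5031 -0.2762  0.071 ]
top beaker 0.57 [195.3 149.8] [0.6529 0.123  0.1968]
top vialrack 0.91 [358.9 141. ] [ 0.7219 -0.2957  0.036 ]
top vialrack 0.26 [223.8 178.3] [0.5974 0.061  0.1449]
side (np.float64(355.5590667534343), 253.69097502237426, 194.63185275258652)
[[-0.888  -0.4596 -0.0128  0.5112]
 [-0.3306  0.6576 -0.6769  0.3041]
 [ 0.3195 -0.5969 -0.736   0.787 ]
 [ 0.      0.      0.      1.    ]]
side knob 0.72 [216
[... 278 characters left out ...]
.4666 0.0368 0.0153]
side roller 0.58 [194.3 215.8] [0.6449 0.1378 0.2011]
side dispenser 0.85 [213.5 246.9] [0.588  0.1607 0.1516]
side reagent 0.73 [204.3 360.8] [0.4996 0.3509 0.0756]
side vialrack 0.64 [257.8 152. ] [ 0.7137 -0.2968  0.0208]
{'time_s': 1.1, 'qpos': array([ 1.0444,  0.2999,  1.521 ,  0.    ,  1.3207, -0.0666]), 'joint_vel': array([-0.001 ,  0.0008,  0.0005,  0.0002,  0.0014,  0.0014]), 'tau': array([  0.0019, -53.1694, -35.2901,   0.0709,   0.0215,  -0.0001]), 'ee_pos': array([0.244 , 0.4929, 0.2054]), 'eef_rot': array([-3.1416,  0.    ,  1.111 ]), 'force': array([ 0.2743,  0.6619, -0.1318]), 'moment': array([-0.0005, -0.0188, -0.0137]), 'grip_width': 0.09384308291870315}
```

View pics/top0.png

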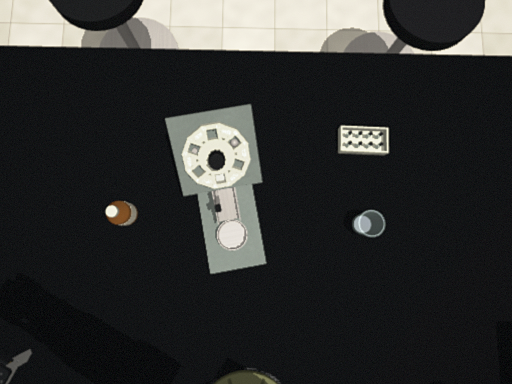

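View pics/side0.png

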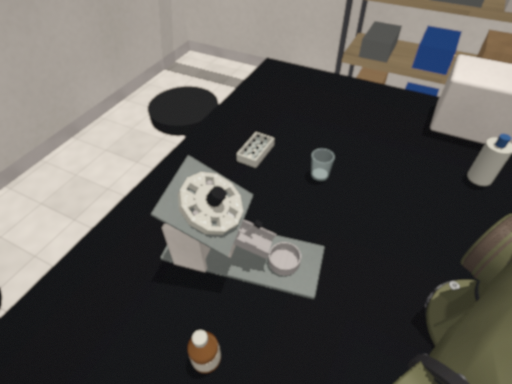

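```bash
python3 - <<'E'
from h import *
np.set_printoptions(precision=4,suppress=True)
a=cv2.imread("pics/top0.png")[100:285,155:275]; b=cv2.imread("pics/side0.png")[150:300,145:335]
A=cv2.resize(a,None,fx=3.2,fy=3.2,interpolation=cv2.INTER_CUBIC); B=cv2.resize(b,(400,592)[:1]+(316,),interpolation=cv2.INTER_CUBIC)
B=cv2.copyMakeBorder(B,0,A.shape[0]-316,0,0,cv2.BORDER_CONSTANT); cv2.imwrite("pics/c1.png",np.hstack([A,B]))
# pose fit from cloud: render-free; plate/wheel normals from depth
for cam in("top","side"):
    d=np.load(cam+"_d.npy"); v,u=np.mgrid[0:384,0:512]
    f,cx,cy,T=P(cam); C=np.stack([(u-cx)*d/f,(v-cy)*d/f,d,np.ones_like(d)],-1)
    W=(C@np.linalg.inv(T).T)[...,:3]; np.save(cam+"_w.npy",W)
    c=np.array([.64,.078,.18]); 
    m=(np.linalg.norm(W[...,:2]-c[:2],axis=-1)<.15)&(d>0)&(W[...,2]>.1)
    X=W[m]
    # RANSAC wheel plane with 30deg slope
    best=None
    for th in np.radians(np.arange(-5,25,.5)):
        n=np.array([-.5*np.cos(th),-.5*np.sin(th),np.cos(np.pi/6)])
        h=X@n
        # use histogram sharpness
        H,e=np.histogram(h,bins=np.arange(-.3,.1,.002)); s=np.sort(H)[-4:].astype(float); s=(H.astype(float)**2).sum()
        if best is None or s>best[0]: best=(s,np.degrees(th),[ (round(e[i]+.001,4),H[i]) for i in np.argsort(H)[-5:]])
    print(cam,m.sum(),best)
E
```

```text
top 6717 (np.float64(6922617.0), np.float64(11.0), [(np.float64(-0.157), np.int64(772)), (np.float64(-0.177), np.int64(793)), (np.float64(-0.173), np.int64(810)), (np.float64(-0.155), np.int64(1278)), (np.float64(-0.175), np.int64(1792))])
side 6369 (np.float64(5081609.0), np.float64(11.0), [(np.float64(-0.177), np.int64(372)), (np.float64(-0.157), np.int64(516)), (np.float64(-0.173), np.int64(729)), (np.float64(-0.155), np.int64(1233)), (np.float64(-0.175), np.int64(1566))])
```

View pics/c1.png

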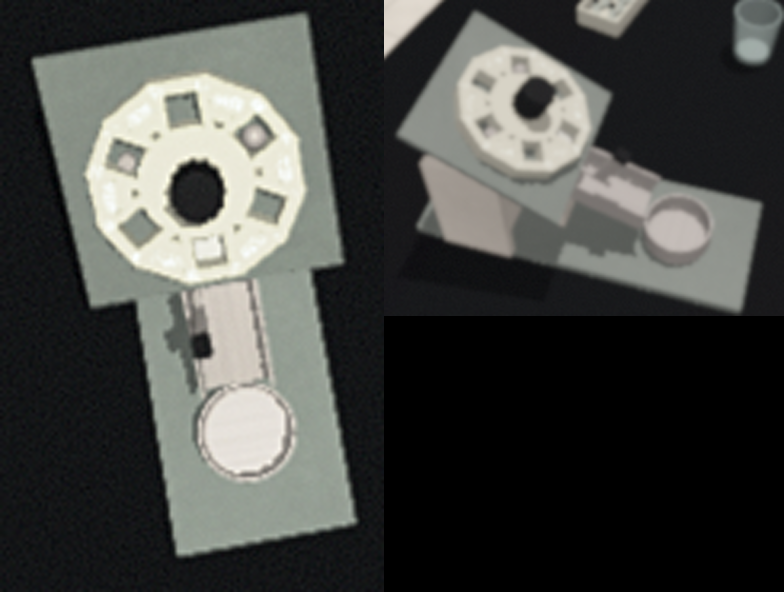

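```bash
cat >> h.py <<'E'
def frame(ox,oy,yaw): # returns Rm, o
    return R.from_euler('z',yaw).as_matrix(), np.array([ox,oy,0.])
U=np.array([np.cos(np.pi/6),0,.5]); O=np.array([-.5,0,np.cos(np.pi/6)]); Y=np.array([0,1.,0])
E
python3 - <<'E'
from h import *
np.set_printoptions(precision=4,suppress=True)
yaw=np.radians(11); Rm=R.from_euler('z',yaw).as_matrix()
n=Rm@O; 
for cam in("top","side"):
    W=np.load(cam+"_w.npy"); d=np.load(cam+"_d.npy")
    im=cv2.imread(f"pics/{cam}0.png").astype(int)
    m=(d>0)&(np.linalg.norm(W[...,:2]-[.63,.078],axis=-1)<.16)
    h=W@n+.175*0
    hp=np.median(h[m&(np.abs(h+.175)<.004)])
    wt=m&(np.abs(h+.155)<.004)&(im.min(-1)>110)
    hw=np.median(h[wt]); X=W[wt]@Rm  # dispenser-aligned
    s=X@U; t=X[:,1]
    (c,r)=cv2.minEnclosingCircle(np.stack([s,t],1).astype(np.float32))
    print(cam,"plate",hp,"wheel",hw,wt.sum(),"circ s,t",c,r, np.percentile(s,[1,50,99]),np.percentile(t,[1,50,99]))
    kt=m&(h>hp+.05)&(im.max(-1)<90)
    K=W[kt]@Rm; print("knob",kt.sum(),np.median(K@U),np.median(K[:,1]),np.median(h[kt])-hp, np.ptp(K[:,1]))
    ring=m&(np.abs(h+.16)<.02)
    S=W@Rm; ss=S@U-c[0]; tt=S[...,1]-c[1]; 
    for k in range(6):
        a=np.pi+k*np.pi/3
        q=m&(np.hypot(ss-.053*np.cos(a),tt-.053*np.sin(a))<.006)
        print(" pocket",k*60,"depth above plate mm",np.round(np.percentile(h[q]-hp,[5,50,90])*1e3,1),q.sum())
    # world origin of dispenser from (s,t): point on plate axis p= Rm@(c0*U + t*Y + hp*O); h = o.n+.175*cos30 
    p=Rm@(c[0]*U+c[1]*Y+hp*O); print("axis point on plate",p)
    # point should be o + (0,0,.175)
E
```

```text
top plate -0.175021123739591 wheel -0.15541681631840104 2517 circ s,t (0.6342585682868958, -0.04799738526344299) 0.09490486234426498 [0.5809 0.6589 0.7248] [-0.1177 -0.0477  0.025 ]
knob 269 0.6513751589277796 -0.043366200564053395 0.05777987287920376 0.04161522498932406
 pocket 0 depth above plate mm [14.6 19.3 21.9] 16
 pocket 60 depth above plate mm [-0.4 18.3 20.8] 27
 pocket 120 depth above plate mm [10.4 19.8 21.2] 25
 pocket 180 depth above plate mm [17.3 19.9 21.4] 21
 pocket 240 depth above plate mm [ 1.1 18.6 20.6] 27
 pocket 300 depth above plate mm [ 5.5 19.  20.9] 26
axis point on plate [0.6343 0.0744 0.1656]
side plate -0.17472796420578357 wheel -0.15520026337488588 2115 circ s,t (0.6311101913452148, -0.048202965408563614) 0.09771571308374405 [0.579  0.6559 0.7242] [-0.1189 -0.0329  0.0256]
knob 216 0.6487129316917375 -0.037495358684662396 0.057406399609696956 0.03704240028415985
 pocket 0 depth above plate mm [ 7.2 20.  20.9] 9
 pocket 60 depth above plate mm [18.2 19.6 20.8] 14
 pocket 120 depth above plate mm [17.8 19.3 19.6] 11
 pocket 180 depth above plate mm [18.  19.8 21. ] 16
 pocket 240 depth above plate mm [17.2 19.3 20.5] 18
 pocket 300 depth above plate mm [-109.3   18.4   20.5] 27
axis point on plate [0.6315 0.0736 0.1642]
```

```bash
cat >> h.py <<'E'
YAW=np.radians(11.); RM=R.from_euler('z',YAW).as_matrix(); AX=RM@np.array([.6522,-.0465,.1748])
def D(s,t,o): return AX+RM@(s*U+t*Y+o*O)   # slope coords -> world
E
python3 - <<'E'
from h import *
np.set_printoptions(precision=4,suppress=True)
for cam in("top","side"):
    W=np.load(cam+"_w.npy"); Q=(W-AX)@RM; s=Q@U; t=Q[...,1]; o=Q@O
    for k in range(6):
        a=np.pi+k*np.pi/3
        q=(np.hypot(s-.053*np.cos(a),t-.053*np.sin(a))<.0075)&(abs(o)<.04)
        print(cam,"pocket",k*60,"t",round(.053*np.sin(a),3),np.round(np.percentile(o[q],[10,50,75,90])*1e3,1),q.sum())
print("origin",AX)
for n,p in dict(knob=(0,0,.045),drop=(-.053,0,.009),lever=(-.11,0,.0)).items():
    print(n,D(*p),pix("top",D(*p)),pix("side",D(*p)))
# lever cap pixels: dark points
W=np.load("top_w.npy"); im=cv2.imread("pics/top0.png"); sub=np.s_[198:220,210:224]
k=(im[sub].max(-1)<50); Q=(W[sub]-AX)@RM; print(np.round(np.c_[Q[k]@U,Q[k][:,1],Q[k]@O]*1e3)[:20], Q[k].shape)
W=np.load("side_w.npy"); im=cv2.imread("pics/side0.png"); sub=np.s_[216:234,250:270]
k=(im[sub].max(-1)<50); Q=(W[sub]-AX)@RM; print(np.round(np.c_[Q[k]@U,Q[k][:,1],Q[k]@O]*1e3)[:30], Q[k].shape)
E
```

```text
top pocket 0 t 0.0 [-2.4 -0.5  0.9  1.6] 28
top pocket 60 t -0.046 [-1.8  0.   1.   1.7] 30
top pocket 120 t -0.046 [ 0.1 14.2 17.1 18.5] 46
top pocket 180 t -0.0 [-1.9 -0.6  0.5  1.4] 33
top pocket 240 t 0.046 [-1.8  2.2 10.5 12.1] 38
top pocket 300 t 0.046 [-1.2 -0.2  0.9  1.7] 28
side pocket 0 t 0.0 [-0.5  0.5  1.1  1.4] 3
side pocket 60 t -0.046 [0.4 1.3 1.8 2.1] 2
side pocket 120 t -0.046 [12.2 15.3 17.  18. ] 25
side pocket 180 t -0.0 [-0.8  0.6  1.   1.6] 6
side pocket 240 t 0.046 [-0.9  9.6 11.3 11.6] 17
side pocket 300 t 0.046 [-1.1  0.1  0.9  1.6] 8
origin [0.6491 0.0788 0.1748]
knob [0.627  0.0745 0.2138] [216.133  159.9686   0.8081] [216.3229 195.1368   0.7855]
drop [0.5996 0.0692 0.1561] [220.0385 176.5716   0.8616] [229.8897 214.3954   0.8224]
lever [0.5556 0.0606 0.1198] [224.1662 197.0645   0.8917] [248.8053 228.155    0.8401]
[[-100.   14.   55.]
 [-102.   19.   54.]
 [-102.   17.   56.]
 [-103.   15.   55.]
 [-102.   13.   57.]
 [-103.   22.   57.]
 [-104.   20.   56.]
 [-103.   17.   58.]
 [-104.   15.   58.]
 [-104.   13.   58.]
 [-104.   22.   59.]
 [-106.   20.   57.]
 [-106.   18.   57.]
 [-106.   16.   57.]
 [-107.   13.   58.]
 [-108.   23.   56.]
 [-108.   21.   57.]
 [-108.   18.   58.]
 [-108.   16.   60.]
 [-109.   14.   58.]] (32, 3)
[[-136. -129. -122.]
 [-138. -128. -119.]
 [-141. -129. -118.]
 [-144. -133. -121.]
 [-145. -130. -115.]
 [-149. -135. -118.]
 [-151. -134. -116.]
 [-154. -136. -115.]
 [-155. -134. -111.]
 [-158. -135. -110.]
 [-161. -138. -111.]
 [-162. -136. -106.]
 [-166. -139. -107.]
 [-168. -140. -106.]
 [-170. -140. -104.]
 [-173. -141. -103.]
 [-174. -140.  -99.]
 [-178. -143. -101.]
 [-180. -145. -100.]
 [-182. -143.  -96.]
 [-137. -125. -122.]
 [-140. -126. -121.]
 [-142. -125. -118.]
 [-144. -126. -116.]
 [-147. -127. -115.]
 [-150. -130. -117.]
 [-153. -132. -117.]
 [-154. -130. -111.]
 [-156. -129. -108.]
 [-159. -133. -110.]] (199, 3)
```

```bash
cat >> h.py <<'E'
def cur():
    o=ctrl.get_obs(); return o, np.array(o["ee_pos"]), R.from_euler('xyz',o["eef_rot"]).as_matrix()
def tool(phi): # tool z=-O, x=upslope turned by phi about tool z
    B=RM@np.stack([U,-Y,-O],1); return B@R.from_euler('z',phi).as_matrix()
def go(p,phi):
    o,c,Rc=cur(); Rt=tool(phi); rv=R.from_matrix(Rc.T@Rt).as_rotvec()
    print("t",o["time_s"],"q",np.round(o["qpos"],3),"F",np.round(o["force"],1),"w",round(o["grip_width"],4))
    print(" shift cm (current axes)",np.round(Rc.T@(p-c)*100,2)," shift in target axes",np.round(Rt.T@(p-c)*100,2)," rotvec",np.round(rv,3),np.linalg.norm(rv)/.187)
    q=(c-AX)@RM; print(" s,t,o mm",np.round(np.array([q@U,q[1],q@O])*1e3,1))
E
python3 -c "
from h import *
go(D(0,0,.13),np.radians(-62))"
```

```text
t 1.1 q [ 1.044  0.3    1.521  0.     1.321 -0.067] F [ 0.3  0.7 -0.1] w 0.0938
 shift cm (current axes) [-23.08  49.51  -8.2 ]  shift in target axes [-30.48  45.72   5.58]  rotvec [-0.441  0.283 -0.159] 2.929904118595163
 s,t,o mm [-260.6  483.8  185.8]
```

```bash
python3 -m inch '[0,0,-4.1,0,0,0,0.7, 0,0,-4.1,0,0,0,0.7, -1.65,3.54,0,0,0,0,0.7, -1.65,3.54,0,0,0,0,0.7, -1.65,3.54,0,0,0,0,0.7, -1.65,3.54,0,0,0,0,0.7, -1.65,3.54,0,0,0,0,0.7, -1.65,3.54,0,0,0,0,0.7, -1.65,3.54,0,0,0,0,0.7, -1.65,3.54,0,0,0,0,0.7, -1.65,3.54,0,0,0,0,0.7, -1.65,3.54,0,0,0,0,0.7, -1.65,3.54,0,0,0,0,0.7, -1.65,3.54,0,0,0,0,0.7, -1.65,3.54,0,0,0,0,0.7, -1.65,3.54,0,0,0,0,0.7]'
python3 -m inch '[0,0,0,-0.11,0.071,-0.04,0.7, 0,0,0,-0.11,0.071,-0.04,0.7, 0,0,0,-0.11,0.071,-0.04,0.7, 0,0,0,-0.11,0.071,-0.04,0.7, 0,0,0,0,0,0,0.7]'
python3 -c "
from h import *
go(D(0,0,.13),np.radians(-62))
go(D(0,0,.028),np.radians(-62))
snap('side','s1')"
```

```text
time_s: 3.1
ee_pos: [0.5864, 0.0648, 0.2875]
eef_rot: [3.141, -0.0, 1.111]
force: [0.7, 0.8, -0.4]
grip_width: 0.0659
time_s: 3.72
ee_pos: [0.5846, 0.0657, 0.2873]
eef_rot: [2.672, -0.238, 1.331]
force: [-0.4, -0.6, -0.0]
grip_width: 0.0659
t 3.725 q [ 0.006  0.048  1.709  0.122  0.874 -1.322] F [-0.4 -0.6 -0. ] w 0.0659
 shift cm (current axes) [0.09 0.03 0.03]  shift in target axes [0.09 0.03 0.03]  rotvec [-0.002 -0.001 -0.   ] 0.010398128682852323
 s,t,o mm [ -0.7  -0.6 130.3]
t 3.725 q [ 0.006  0.048  1.709  0.122  0.874 -1.322] F [-0.4 -0.6 -0. ] w 0.0659
 shift cm (current axes) [ 0.08  0.05 10.23]  shift in target axes [ 0.09  0.03 10.23]  rotvec [-0.002 -0.001 -0.   ] 0.010398128682852323
 s,t,o mm [ -0.7  -0.6 130.3]
```

View pics/s1.png

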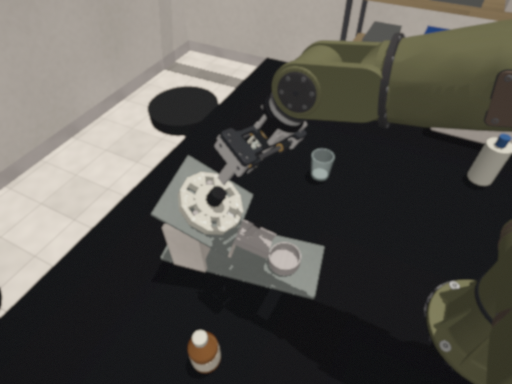

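The gripper (≈240,150) is tilted along the wheel's axis and aimed at the knob (217,196). The lever and chute are clear of it. I'll descend and grip.

```bash
python3 -m inch '[0.08,0.04,2,0,0,0,0.7, 0,0,2,0,0,0,0.7, 0,0,2,0,0,0,0.7, 0,0,2,0,0,0,0.7, 0,0,1.4,0,0,0,0.7, 0,0,0.8,0,0,0,0.7, 0,0,0,0,0,0,0.7]'
python3 -m inch '[0,0,0,0,0,0,0.3, 0,0,0,0,0,0,0.3, 0,0,0,0,0,0,0.3, 0,0,0,0,0,0,0.3, 0,0,0,0,0,0,0.3, 0,0,0,0,0,0,0.3]' 15
python3 -c "
from h import *
go(D(0,0,.028),np.radians(58))"
```

```text
time_s: 4.65
ee_pos: [0.6363, 0.0765, 0.1988]
eef_rot: [2.672, -0.238, 1.332]
force: [-0.6, 0.3, 0.1]
grip_width: 0.0661
time_s: 5.4
ee_pos: [0.6358, 0.0745, 0.1993]
eef_rot: [2.672, -0.235, 1.331]
force: [-6.5, -15.5, 3.9]
grip_width: 0.0356
t 5.4 q [ 0.025  0.242  1.697  0.129  0.691 -1.328] F [ -6.5 -15.5   3.9] w 0.0356
 shift cm (current axes) [ 0.14 -0.1   0.02]  shift in target axes [-0.15 -0.07  0.02]  rotvec [1.000e-03 3.000e-03 2.095e+00] 11.20175423488701
 s,t,o mm [ 0.2 -1.7 28.2]
```

```bash
python3 -c "
from h import *
o,c,Rc=cur(); print(np.round(Rc.T@o['force'],1),np.round(Rc.T@o['moment'],2))"
```

```text
[-15.2   1.1  -8. ] [ 0.24 -3.18 -0.06]
```

```bash
python3 -m inch '[-0.2,0,0,0,0,0,0.3, 0,0,0,0,0,0,0.3]'; python3 -c "
from h import *
o,c,Rc=cur(); print(np.round(Rc.T@o['force'],1),np.round(Rc.T@o['moment'],2));go(D(0,0,.028),np.radians(58))"
```

```text
time_s: 5.65
ee_pos: [0.6357, 0.0744, 0.1993]
eef_rot: [2.671, -0.238, 1.332]
force: [-3.9, -2.2, 3.5]
grip_width: 0.0355
[-2.1 -1.1 -5.2] [ 0.26 -0.86 -0.02]
t 5.65 q [ 0.023  0.241  1.698  0.134  0.689 -1.333] F [-3.9 -2.2  3.5] w 0.0355
 shift cm (current axes) [ 0.15 -0.1   0.02]  shift in target axes [-0.16 -0.08  0.02]  rotvec [-2.000e-03  0.000e+00  2.095e+00] 11.202001793345408
 s,t,o mm [ 0.2 -1.8 28.2]
```

```bash
python3 -m inch '[0,0,0,0,0,0.174,0.3, 0,0,0,0,0,0.174,0.3, 0,0,0,0,0,0.174,0.3, 0,0,0,0,0,0.174,0.3, 0,0,0,0,0,0.174,0.3, 0,0,0,0,0,0.174,0.3, 0,0,0,0,0,0,0.3]'; python3 -c "
from h import *
o,c,Rc=cur(); print(np.round(Rc.T@o['force'],1),np.round(Rc.T@o['moment'],2));go(D(0,0,.028),np.radians(58))"
```

```text
time_s: 6.52
ee_pos: [0.6358, 0.0744, 0.1993]
eef_rot: [3.12, -0.523, 0.237]
force: [-3.6, -3.4, 4.6]
grip_width: 0.0358
[-1.4  2.5 -6.1] [-0.51 -0.77  0.06]
t 6.525 q [ 0.023  0.241  1.698  0.135  0.69  -0.29 ] F [-3.6 -3.4  4.6] w 0.0358
 shift cm (current axes) [-0.01 -0.17  0.02]  shift in target axes [-0.16 -0.07  0.02]  rotvec [-1.000e-03  1.000e-03  1.052e+00] 5.623931855452514
 s,t,o mm [ 0.2 -1.7 28.2]
```

```bash
python3 -m inch '[0,0,0,0,0,0.175,0.3, 0,0,0,0,0,0.175,0.3, 0,0,0,0,0,0.175,0.3, 0,0,0,0,0,0.175,0.3, 0,0,0,0,0,0.175,0.3, 0,0,0,0,0,0.175,0.3, 0,0,0,0,0,0,0.3]'; python3 - <<'E'
from h import *
o,c,Rc=cur(); print(np.round(Rc.T@o['force'],1),np.round(Rc.T@o['moment'],2));go(D(0,-.0017,.13),np.radians(58))
im,d=snap('top','t2'); np.save("d2.npy",d)
a=cv2.resize(im[100:285,155:275,::-1],None,fx=3.2,fy=3.2,interpolation=cv2.INTER_CUBIC)
im,d=snap('side','s2'); b=cv2.resize(im[150:300,145:285,::-1],None,fx=3,fy=3,interpolation=cv2.INTER_CUBIC)
b=cv2.copyMakeBorder(b,0,592-450,0,0,cv2.BORDER_CONSTANT);cv2.imwrite("pics/c2.png",np.hstack([a,b[:, :416]]))
E
```

```text
time_s: 7.4
ee_pos: [0.6358, 0.0744, 0.1993]
eef_rot: [-2.686, -0.268, -0.88]
force: [-3.9, -3.6, 4.7]
grip_width: 0.0359
[ 1.6  2.8 -6.3] [-0.81  0.21  0.08]
t 7.4 q [0.023 0.241 1.698 0.135 0.689 0.759] F [-3.9 -3.6  4.7] w 0.0359
 shift cm (current axes) [-3.000e-02  1.000e-02 -1.018e+01]  shift in target axes [ -0.02   0.02 -10.18]  rotvec [-0.001  0.001  0.003] 0.017043325441600567
 s,t,o mm [ 0.3 -1.8 28.2]
```

View pics/c2.png

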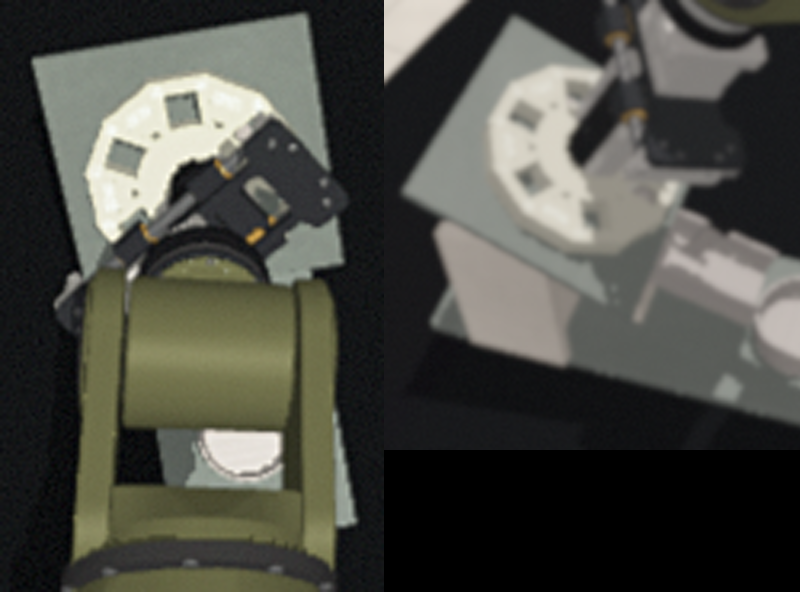

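The wheel has turned, and both left and top pockets now show empty. I'll release, retract and check where the ball sits.

```bash
python3 -m inch '[0,0,0,0,0,0,0.7, 0,0,0,0,0,0,0.7, 0,0,0,0,0,0,0.7, 0,0,0,0,0,0,0.7, 0,0,-1,0,0,0,0.7, 0,0,-2,0,0,0,0.7, 0,0,-3,0,0,0,0.7, 0,0,-3,0,0,0,0.7, 0,0,-3,0,0,0,0.3, 0,0,-5,0,0,0,0, 0,0,0,0,0,0,0]'; python3 - <<'E'
from h import *
np.set_printoptions(precision=4,suppress=True)
go(D(-.11,.06,.08),0)
im,d=snap('side','s3'); b=cv2.resize(im[150:300,145:335,::-1],None,fx=4,fy=4,interpolation=cv2.INTER_CUBIC)
for l in("ball_center","roller","lever"):
    for q in ctrl.place_of("side",l)[:2]: print(l,q)
cv2.imwrite("pics/c3.png",b)
for n,p in dict(drop=(-.053,-.001,.009),ball_rt=(.0265,-.0459,.009),levertop=(-.11,.018,.058)).items(): print(n,pix("side",D(*p)))
f,cx,cy,T=P("side"); v,u=np.mgrid[0:384,0:512]
W=(np.stack([(u-cx)*d/f,(v-cy)*d/f,d,np.ones_like(d)],-1)@np.linalg.inv(T).T)[...,:3]
Q=(W-AX)@RM; s=Q@U; t=Q[...,1]; o=Q@O
for k in range(6):
    a=np.pi+k*np.pi/3
    q=(np.hypot(s-.053*np.cos(a),t+.001-.053*np.sin(a))<.0075)&(abs(o)<.04)
    print(k*60,np.round(np.percentile(o[q],[10,50,75,90])*1e3,1) if q.sum() else 0,q.sum())
q=(np.hypot(s+.053,t)<.02)&(o>.010)&(o<.0187)
h=(np.hypot(s+.053,t)<.022)&(o>.011)&(o<.03)
print("ball-ish pts",q.sum(),np.median(s[q]),np.median(t[q]))
E
```

```text
time_s: 8.88
ee_pos: [0.5521, 0.0579, 0.3508]
eef_rot: [-2.681, -0.272, -0.883]
force: [0.1, -0.6, -0.3]
grip_width: 0.0392
t 8.875 q [-0.012 -0.066  1.68   0.121  1.01   0.77 ] F [ 0.1 -0.6 -0.3] w 0.0392
 shift cm (current axes) [-11.24   6.27  12.14]  shift in target axes [-11.21  -6.2   12.21]  rotvec [-0.004 -0.006 -1.011] 5.4065027957655545
 s,t,o mm [  2.1  -2.  202.1]
ball_center {'centre': [229.8, 216.9], 'score': 0.59}
lever {'centre': [261.2, 224.7], 'score': 0.73}
lever {'centre': [231.6, 216.1], 'score': 0.43}
drop [230.0301 214.0737   0.823 ]
ball_rt [207.4981 182.9742   0.8366]
levertop [258.4733 223.4747   0.7857]
0 [13.1 16.3 17.3 17.7] 21
60 [-0.3  1.3  1.8  1.9] 5
120 [ 1.8 10.2 11.3 12.2] 8
180 [-1.  -0.2  0.1  0.2] 5
240 [-1.5 -0.3  1.3  1.4] 12
300 [-0.2  0.8  1.5  2. ] 12
ball-ish pts 75 -0.05519415884585126 -0.0014628262327449708
```

View pics/c3.png

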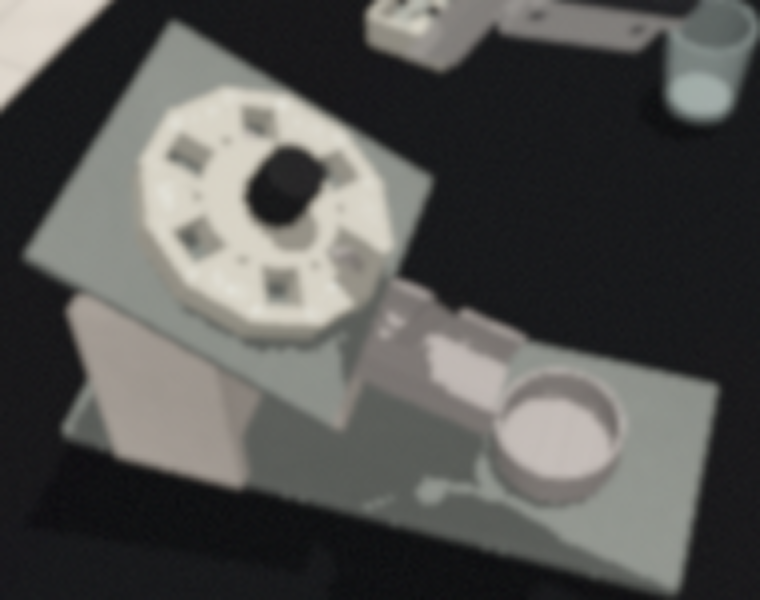

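The ball sits over the flap: its surface is 16–18 mm out and it shows in the lower pocket at crop (348,255). The roller is in the right-hand upper pocket. Next I'll check the clearance around the lever and move the gripper to its left side.

```bash
python3 - <<'E'
from h import *
for cam in("top","side"):
    W=np.load(cam+"_w.npy"); Q=(W-AX)@RM; s=Q@U; t=Q[...,1]; o=Q@O
    for a in range(-70,80,10):
        q=(s>-.13)&(s<-.09)&(t>a/1e3)&(t<=(a+10)/1e3)&(np.linalg.norm(W-AX,axis=-1)<.25)
        if q.sum(): print(cam,a,q.sum(),np.round(np.percentile(o[q],[50,90,100])*1e3))
go(D(-.11,.055,.10),0)
E
python3 -m inch '[0,0,0,0,0,-0.168,0, 0,0,0,0,0,-0.168,0, 0,0,0,0,0,-0.168,0, 0,0,0,0,0,-0.168,0, 0,0,0,0,0,-0.168,0, 0,0,0,0,0,-0.168,0, 0,0,0,0,0,0,0]'
python3 -c "
from h import *
go(D(-.11,.055,.10),0)"
```

```text
top -30 35 [-41. -17. -16.]
top -20 39 [-43. -41. -39.]
top -10 39 [-43. -41. -39.]
top 0 39 [-44. -41. -40.]
top 10 98 [20. 58. 60.]
top 20 52 [-19.  57.  60.]
side -40 2 [-21. -21. -21.]
side -30 81 [-33. -21. -17.]
side -20 12 [-46. -43. -41.]
side -10 53 [-45. -42. -38.]
side 0 53 [-45. -42.  57.]
side 10 137 [14. 58. 59.]
side 20 214 [-31.  49.  58.]
side 30 61 [-124. -115. -113.]
side 40 60 [-125. -116. -112.]
side 50 62 [-125. -115. -111.]
side 60 68 [-125. -115. -112.]
side 70 106 [-133. -120. -112.]
t 9.075 q [-0.011 -0.059  1.683  0.121  1.008  0.77 ] F [ 0.7 -0.2  0. ] w 0.0232
 shift cm (current axes) [-10.6    6.26   9.73]  shift in target axes [-10.95  -5.69   9.7 ]  rotvec [-1.000e-03  3.000e-03 -1.012e+00] 5.410329265580401
 s,t,o mm [ -0.5  -1.9 197. ]
time_s: 9.95
ee_pos: [0.5525, 0.0582, 0.3451]
eef_rot: [-3.137, -0.521, 0.187]
force: [0.1, 0.4, 0.3]
grip_width: 0.0005
t 9.95 q [-0.011 -0.058  1.683  0.121  1.008 -0.237] F [0.1 0.4 0.3] w 0.0005
 shift cm (current axes) [-10.96  -5.61   9.72]  shift in target axes [-10.96  -5.68   9.68]  rotvec [-0.002  0.002 -0.005] 0.030362902300973105
 s,t,o mm [ -0.4  -1.8 196.8]
```

```bash
python3 -m inch '[-2.74,-1.42,0,0,0,0,0, -2.74,-1.42,0,0,0,0,0, -2.74,-1.42,0,0,0,0,0, -2.74,-1.42,0,0,0,0,0, 0,0,3,0,0,0,0, 0,0,3,0,0,0,0, 0,0,3,0,0,0,0, 0,0,3,0,0,0,0, 0,0,3,0,0,0,0, 0,0,2.9,0,0,0,0, 0,0,0,0,0,0,0]'
python3 - <<'E'
from h import *
go(D(-.11,-.010,.018),0)
im,d=snap('side','s4'); cv2.imwrite("pics/c4.png",cv2.resize(im[150:300,145:335,::-1],None,fx=4,fy=4,interpolation=cv2.INTER_CUBIC))
E
```

```text
time_s: 11.32
ee_pos: [0.5355, 0.1135, 0.1343]
eef_rot: [-3.136, -0.519, 0.184]
force: [-0.1, -0.1, 0.1]
grip_width: 0.0002
t 11.325 q [ 0.124  0.128  2.003  0.075  0.494 -0.118] F [-0.1 -0.1  0.1] w 0.0002
 shift cm (current axes) [ 0.15  6.57 -0.07]  shift in target axes [ 0.11  6.57 -0.06]  rotvec [-0.002  0.005 -0.007] 0.04752911210450111
 s,t,o mm [-111.1   55.7   17.4]
```

View pics/c4.png

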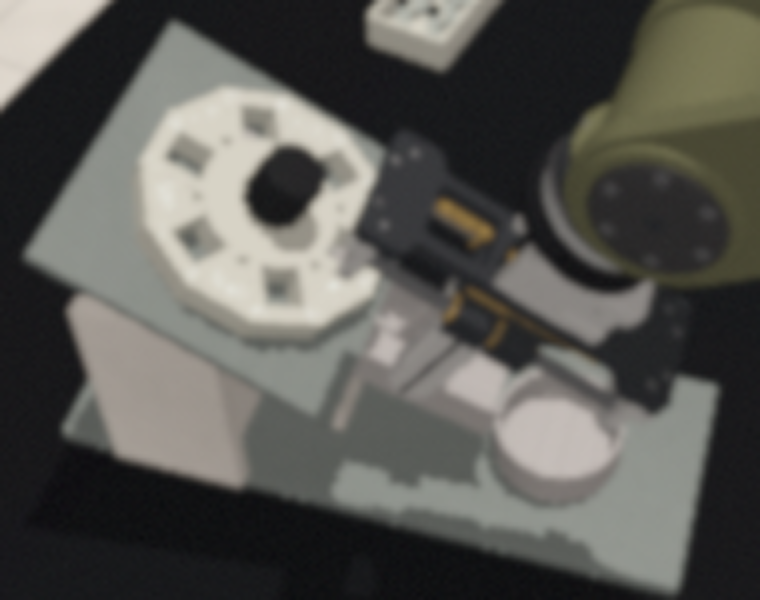

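The gripper stands left of the lever, clear of the wheel and jar, with the body above the chute at crop (400–690,130–410). Now I'll push.

```bash
python3 -m inch '[0,0.8,0,0,0,0,0, 0,0.8,0,0,0,0,0, 0,0.8,0,0,0,0,0, 0,0.8,0,0,0,0,0, 0,0.8,0,0,0,0,0, 0,0,0,0,0,0,0]'
python3 -m inch '[0,0.7,0,0,0,0,0, 0,0.7,0,0,0,0,0, 0,0.7,0,0,0,0,0, 0,0.4,0,0,0,0,0, 0,0,0,0,0,0,0]'
python3 - <<'E'
from h import *
go(D(-.11,-.010,.018),0); o,c,Rc=cur(); print(np.round(Rc.T@o['force'],1))
im,d=snap('side','s5')
for l in("ball_center","jar","lever"): print(l,ctrl.place_of("side",l)[:2])
E
```

```text
time_s: 12.12
ee_pos: [0.5438, 0.0737, 0.1365]
eef_rot: [-3.138, -0.523, 0.187]
force: [-1.9, 1.8, 1.5]
grip_width: 0.0005
time_s: 12.75
ee_pos: [0.5485, 0.0493, 0.1365]
eef_rot: [-3.138, -0.523, 0.187]
force: [-2.6, 1.7, 2.8]
grip_width: 0.0004
t 12.75 q [-0.032  0.133  1.993  0.23   0.515 -0.392] F [-2.6  1.7  2.8] w 0.0004
 shift cm (current axes) [-0.04  0.02  0.1 ]  shift in target axes [-0.04  0.02  0.1 ]  rotvec [-0.001  0.    -0.004] 0.0219465874526734
 s,t,o mm [-109.6   -9.8   19. ]
[-0.5 -2.2 -3.6]
ball_center [{'centre': [291.2, 257.3], 'score': 0.46}]
jar [{'centre': [283.9, 260.1], 'score': 0.82}]
lever [{'centre': [258.4, 211.3], 'score': 0.48}, {'centre': [257.6, 149.2], 'score': 0.22}]
```

```bash
python3 -m inch '[0,0.3,0,0,0,0,0, 0,0,0,0,0,0,0, 0,0,0,0,0,0,0]'
python3 - <<'E'
from h import *
im,d=snap('side','s6'); cv2.imwrite("pics/c6.png",cv2.resize(im[150:300,145:335,::-1],None,fx=4,fy=4,interpolation=cv2.INTER_CUBIC))
for l in("ball_center",): print(l,ctrl.place_of("side",l)[:2])
E
```

```text
time_s: 13.32
ee_pos: [0.549, 0.0467, 0.1364]
eef_rot: [-3.138, -0.523, 0.188]
force: [-2.2, 1.9, 2.5]
grip_width: 0.0006
ball_center [{'centre': [292.0, 266.6], 'score': 0.59}]
```

View pics/c6.png

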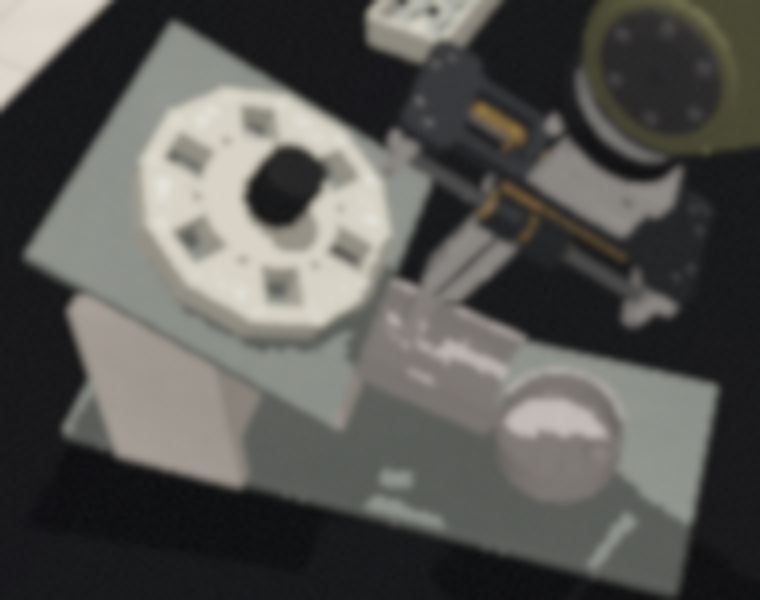

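The pocket over the flap (crop 350,250) is now empty, and the network places the ball in the jar. I'll back off, let the lever return and retract.

```bash
python3 -m inch '[0,-1,0,0,0,0,0, 0,-1,0,0,0,0,0, 0,-1,0,0,0,0,0, 0,-1,0,0,0,0,0, 0,-1,0,0,0,0,0, 0,-1,0,0,0,0,0, 0,-1,0,0,0,0,0, 0,-1,0,0,0,0,0, 0,0,-4,0,0,0,0, 0,0,-4,0,0,0,0, 0,0,-4,0,0,0,0, 0,-3,-4,0,0,0,0, 0,-5,0,0,0,0,0, 0,-5,0,0,0,0,0, 0,0,0,0,0,0,0, 0,0,0,0,0,0,0]'
python3 - <<'E'
from h import *
np.set_printoptions(precision=4,suppress=True)
ims=[]
for cam in("top","side"):
    im,d=snap(cam,cam+'7')
    for l in("ball_center","roller","lever","reagent","beaker","vialrack"): print(cam,l,[(round(q['score'],2),np.round(q['centre'],1),world(cam,*q['centre'],d[int(q['centre'][1]),int(q['centre'][0])])) for q in ctrl.place_of(cam,l)[:1]])
    f,cx,cy,T=P(cam); v,u=np.mgrid[0:384,0:512]
    W=(np.stack([(u-cx)*d/f,(v-cy)*d/f,d,np.ones_like(d)],-1)@np.linalg.inv(T).T)[...,:3]
    Q=(W-AX)@RM; s=Q@U; t=Q[...,1]; o=Q@O
    q=(np.hypot(s+.11,t-.017)<.02)&(o>.045)&(o<.07); print("cap pts",q.sum(),np.median(t[q]))
    c=np.array([.47,.04]); j=(np.hypot(W[...,0]-c[0],W[...,1]-c[1])<.033)&(W[...,2]>.024)&(W[...,2]<.05); print("in jar above floor",j.sum(),np.median(W[j],0),W[j][:,2].max() if j.any() else 0)
    for a in (120,0):
        A=np.pi+np.radians(a); k=(np.hypot(s-.053*np.cos(A),t+.001-.053*np.sin(A))<.0075)&(abs(o)<.04); print(a,np.percentile(o[k],[50,75,90]) if k.any() else 0)
    ims.append(cv2.resize(im[100:285,155:275] if cam=="top" else im[140:325,180:300],None,fx=3.2,fy=3.2,interpolation=cv2.INTER_CUBIC))
cv2.imwrite("pics/c7.png",np.hstack(ims)[:,:,::-1])
E
```

```text
time_s: 15.42
ee_pos: [0.431, 0.2371, 0.2755]
eef_rot: [-3.138, -0.523, 0.188]
force: [0.8, -1.2, -0.0]
grip_width: 0.0006
top ball_center [(0.55, array([233.3, 247.9]), array([0.4321, 0.0391, 0.0286]))]
top roller [(0.45, array([231.9, 140.5]), array([0.6748, 0.0415, 0.2   ]))]
top lever [(0.69, array([216.4, 210.1]), array([0.5208, 0.0749, 0.1665]))]
top reagent [(0.77, array([128.9, 214.8]), array([0.5122, 0.2999, 0.0762]))]
top beaker [(0.67, array([231.5, 136.8]), array([0.6799, 0.0421, 0.2124]))]
top vialrack [(0.78, array([358.9, 140.4]), array([ 0.7326, -0.3063,  0.0022]))]
cap pts 50 0.01715742419825744
in jar above floor 29 [0.4423 0.0425 0.031 ] 0.04153448772598467
120 [-0.0001  0.0018  0.0094]
0 [-0.0005  0.0003  0.0012]
side ball_center [(0.67, array([282.9, 259.5]), array([0.3917, 0.2598, 0.3821]))]
side roller []
side lever []
side reagent [(0.95, array([207.4, 357.4]), array([0.4971, 0.3433, 0.0775]))]
side beaker [(0.88, array([319. , 174.4]), array([ 0.4939, -0.2782,  0.0293]))]
side vialrack [(0.94, array([259. , 148.9]), array([ 0.727 , -0.332 ,  0.0026]))]
cap pts 0 nan
in jar above floor 4 [0.4903 0.0159 0.0435] 0.044254765161496845
120 [0.0115 0.0119 0.0123]
0 [-0.      0.0005  0.0006]
  return _methods._mean(a, axis=axis, dtype=dtype,
  ret = ret.dtype.type(ret / rcount)
```

View pics/c7.png

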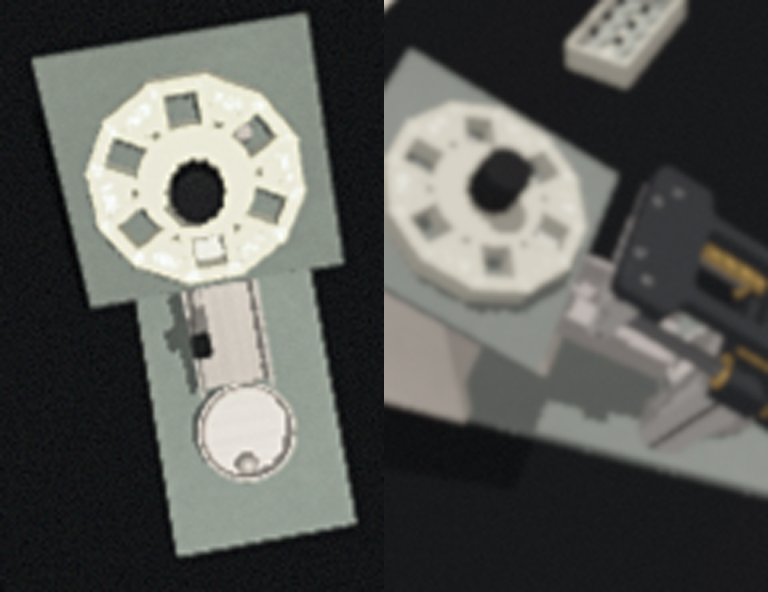

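The ball lies in the jar at crop (247,462). The roller is in the wheel (248,130) and the lever is upright again (202,345). I'll let it settle, recheck and hand in.

```bash
python3 -m inch '[0,0,0,0,0,0,0, 0,0,0,0,0,0,0, 0,0,0,0,0,0,0, 0,0,0,0,0,0,0, 0,0,0,0,0,0,0, 0,0,0,0,0,0,0, 0,0,0,0,0,0,0, 0,0,0,0,0,0,0, 0,0,0,0,0,0,0, 0,0,0,0,0,0,0, 0,0,0,0,0,0,0, 0,0,0,0,0,0,0]'
python3 - <<'E'
from h import *
a=cv2.imread("pics/top7.png").astype(int)[220:255,212:252]
im,d=snap("top","t8"); print(ctrl.place_of("top","ball_center")[:1], np.abs(im[220:255,212:252,::-1].astype(int)-a).max(), ctrl.get_obs()["force"])
print(ctrl.hand_in())
E
```

```text
time_s: 17.62
ee_pos: [0.431, 0.2374, 0.2757]
eef_rot: [-3.138, -0.523, 0.188]
force: [-0.6, 0.0, 0.1]
grip_width: 0.0003
[{'centre': [219.9, 168.5], 'score': 0.55}] 5 [-0.38068507 -0.09396417  0.56264887]
the job is handed in; nothing more can be done
None
```

I turned the wheel 120° clockwise in one grasp of the knob. That brought the ball over the closed flap, about 3 mm from the drop point by depth. I then pushed the lever over from its left side with the closed fingers, backed off, and handed the job in at about 17.7 s. No verdict came back.

**Last checks:**
- **Ball:** it shows in the jar near the front wall, and two top views about 2 s apart show no change there, so it is at rest.
- **Roller:** it is still in the wheel, in the upper right pocket.
- **Lever:** it stands upright again at its starting position, so the flap is shut.
- **Robot:** it is clear of everything; the force reading is under 1 N.
- **Bottle, beaker and rack:** they look unmoved. The rack's top-view pixel is within 1 px of the start, and the bottle's likewise. The beaker was not found cleanly from the top but shows in place from the side.

**Disagreements:**
- The last network call put the ball on the wheel instead of in the jar (score 0.55). The unchanged jar picture and the empty drop pocket contradict it, so I took it as a false report.
- In the last side view the gripper hid the lever and jar, so the network's side detections of ball and lever were unusable there.
- My first estimate of the knob's position was about 2 mm off. The wrist force showed it, and I corrected it before turning.

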